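# Post the pattern plate into the returns box

### The arm

A 6-joint arm with a two-finger parallel gripper is mounted at the origin on a cart in front of the work surface, level with it; the furniture and walls round the work are solid. World frame = base frame: x ahead of the robot, y to its left, z up, the work surface at z = 0. Lengths are in m, angles in rad, forces in N, time in s.
With the tool pointing down it reaches from about 0.25 to 0.775 m from the base axis. Payload 4 kg.
Tool frame: the origin (TCP) lies on the centre line of the jaws, within the pads' length; the fingertips stand 17 mm ahead of it and the grasp point (between the pads) lies 2 mm behind it; z points along the fingers, y is the line along which they close (so a half turn about z gives the same grasp; the last joint's range is limited). The gripper opens to 94 mm and grips with 3 to 60 N. Pads are 16 mm wide; open, the fingers measure 119 mm over their backs; the gripper's body (75 mm by 177 mm) begins 78 mm behind the grasp point.
Start: joints at [1.113, 0.087, 1.371, -0, 1.684, -0.103], TCP at [0.191, 0.516, 0.223] pointing down, gripper open.
Joint ranges: [-3.1, 3.1], [-0.76, 2.03], [0.27, 2.55], [-1.08, 4.22], [0.17, 2.65], [-2.57, 2.57]. Speed limits (rad/s): [2.79, 2.79, 3.14, 3.14, 3.14, 3.14].

### API

Orientations are given as [roll, pitch, yaw] about the fixed x, y, z axes, in that order (R = Rz(yaw) Ry(pitch) Rx(roll)).
In Python, from bench import robot gives the robot as it stands.
- The arm moves only by the tool servo_tool, never from a script. Its argument "plan" is a list of rows, each a list of 7 numbers: the shift along the tool's x, y, z normalised to -1 to 1, where 1 is 0.1 m, then the turn, a rotation vector about the tool's x, y, z normalised to -1 to 1, where 1 is pi/2 rad, then the finger opening in mm, from 0 to 94. In form: [[x, y, z, ax, ay, az, gripper], ...]. A call has 1 to 12 rows; each row is the pose to reach, as a shift and turn from the pose commanded when the call began, along the tool's axes at that moment; what a row does not reach only later rows make up. A row lasts 1/12 s, in which the tool goes at most 41.7 mm and 7.16 degrees, less where a joint would pass 70% of its speed; a pose out of reach is approached as far as the arm can. A call with a number of a shift or a turn outside -1 to 1 is refused whole. A call with a gripper value outside its range is refused whole. The fingers move at their own pace and stop on an object; the grip force is fixed at half the most. Time passes only in rows, so rows that repeat a pose let the fingers close. It gives the time, the measured TCP pose, the force, the opening and the grip force at its end, in the units of the state.
- robot.get_obs(): the state, without advancing time (a new reading comes with each control period).
- robot.snapshot(name): name is "scene" or "top" or "wrist"; returns the picture (384x512x3 uint8, red, green, blue); there is no depth.
- robot.camera_params(name): a dict with "camera_matrix" (3x3 intrinsics, pixels), "rvec" (rotation vector, rad) and "tvec" (3), from world to camera coordinates, as OpenCV has them; the wrist camera has in their place "tool_from_camera" (4x4, takes a point from camera to tool coordinates, whose origin is the TCP and whose axes are the flange's). Camera axes: x right, y down, z forward; pixel columns grow to the right and rows downward; lengths in m; the calibration is good to about 2 mm. A picture is of the moment at which its call begins: read the wrist's pose just before it. camera_params takes no time and is no camera call.
- robot.close_job(): hands the job in; it is judged then, once.
Trained networks look in the newest picture that a camera, given by its name, has taken for a name from the list of things; names that differ only in an ending like _2 or _b are one class to them, and where a whole thing is asked for, a point or a joint stands for the part that bears it (a point fixed in the world has none). Each returns a list of dicts, best first, with "conf" (0 to 1); they miss things now and then, are a little off and sometimes report something else, mostly with a low value. They report only what shows in the picture. A call takes as long as a camera call. They do not tell look-alikes from the thing itself.
- robot.find_in(thing, camera): "extent" ([centre column, centre row, width, height] in pixels, round what is visible of it).
The state is a dict: "time": time; "joint_positions": joint angles; "qvel": joint speeds; "joint_torque": joint torques, N m; "tool_pos": TCP position; "ee_rot": TCP orientation; "wrist_force": force on the tool from outside, world axes, zero at the start; "wrist_torque": the same for the moment, N m; "width": finger opening in m; "finger_force": force on a finger pad.
Only numpy, scipy, OpenCV 4.12 (cv2) and the standard library are available. Lean on these libraries where they do the work, as an engineer would, in place of code of your own. Each camera call takes 0.05 s, during which the arm holds its last target. There are 200 camera calls.

### The job

Take the narrower of the two brass pattern plates out of the wooden rack and post it, tab uppermost, through the slot in the top of the grey returns box: feel for the slot, then push the plate gently and steadily past the sprung rollers until all of it has dropped inside. The box must never be pressed harder than 25 N, by the plate or by the gripper. Leave the wider plate in the rack, and the other things on the bench where they are.

Things in the scene. Friction and masses are not known exactly. Their poses are not given: they have to be found in the camera images.
- narrow_plate: The plate to post: a flat brass pattern plate, loose, about 0.2 kg, standing on edge in the rack. 8 mm thick (its x axis) and 94 mm tall (z axis, up). The blade is 50 mm wide (y axis) from 0 to 60 mm height; above it a tab 24 mm wide, also 8 mm thick, from 60 to 94 mm. Origin: centre of its underside.
- narrow_plate_top (a point): The middle of the top edge of the narrow plate's tab, 94 mm above the plate's origin.
- wide_plate: Brass plate like the other, but with a blade 66 mm wide: too wide for the slot. It stands in the other slot of the rack and stays there. Same axes and origin. Which plate is in which slot of the rack varies.
- plate_rack: Fixed light-wood block, 150 x 100 x 30 mm (x, y, z), origin at the centre of its underside. Two slots along its y axis, 10 mm wide, 74 mm long and 18 mm deep, at x = -45 and +45 mm, hold the plates upright; a plate's underside is 12 mm above the rack's.
- returns_box: Fixed grey steel box, 120 x 130 x 130 mm (x, y, z), with a small foot 18 mm out on either y side; origin at the centre of its underside. On its lid lies a dark steel slot piece, 76 x 112 mm, with a flat top. A felt tray inside lies 6 mm above the bench; a dropped plate comes to stand there with its top about 35 mm below the slot piece's top.
- lid_middle (a point): Middle of the box's lid, level with the slot piece's top (135 mm above the box's origin). The slot, 11 mm wide (along box x) and 58 mm long (along box y), is at y = 0 from here, but along x anywhere from -12 to +12 mm: that offset is not measured, it must be felt (press lightly, slide across) or seen. The slot piece stays put in use. Plain mouth edges; a sleeve 40 mm deep below.
- roller_level (a point): 28 mm below lid_middle: height of two sprung rubber rollers at the slot's ends, which grip the blade's side edges. Entering between them takes about 7 to 12 N, going on 4 to 8 N; they hold a plate that is let go. It drops once the blade is wholly below them (tab top about 7 mm above the slot piece); closed fingertips pushing the tab down level with the slot piece do it.
- round_tin: Bystander: loose round aluminium tin, 66 mm across, 29 mm tall; origin at the centre of its underside.
- beeswax: Bystander: loose block of beeswax, 34 x 48 x 22 mm; origin at the centre of its underside.
Things that resemble listed ones, but are neither listed nor needed, are in the scene too. What is shaped like the narrow_plate but blue or pink is not meant.

How it is judged:
By the outcome, as a careful person would: the job done as asked, in the order asked, and still so for the second after the job is handed in, with the robot touching nothing.
It also fails if it takes over 67 s, if anything falls off the work surface, if the arm or the gripper's body presses on something with over 40 N, if the wrist force passes 120 N, or if a joint passes its speed limit or range.

## Working session

There is one attempt and no reset: what is moved stays moved. The work goes in short steps, Python scripts to look and compute and a tool call to move; the robot and the scene stay as the last step left them, time stands still between calls to the robot, and variables do not carry over. Pictures are saved under pics/ and viewed, at most 10 in all, crops included, and the job is handed in when it is done.

Besides the shell and the picture viewer there is one more tool, called after "Emit:" by a JSON object that holds its "method" and its "body", one argument or row to a line. servo_tool: Moves the arm, as the interface text tells. Scaled input: -1 to 1 covers 0.1 m each way for a shift and pi/2 rad each way for a turn. Its arguments: {"type":"object","properties":{"plan":{"type":"array","items":{"type":"array","items":{"type":"number"}}}},"required":["plan"]}

```bash
ls; mkdir -p pics; cat > h.py <<'E'
import numpy as np, cv2
from bench import robot
from scipy.spatial.transform import Rotation as R
def snap(c,name):
    im=robot.snapshot(c); cv2.imwrite(f'pics/{name}.png',im[:,:,::-1]); return im
def cam(c):
    p=robot.camera_params(c); K=np.array(p['camera_matrix'],float)
    if c=='wrist':
        o=robot.get_obs(); T=np.eye(4); T[:3,:3]=R.from_euler('xyz',o['ee_rot']).as_matrix(); T[:3,3]=o['tool_pos']
        M=np.linalg.inv(T@np.array(p['tool_from_camera'])); return K,M[:3,:3],M[:3,3]
    return K,cv2.Rodrigues(np.array(p['rvec'],float))[0],np.array(p['tvec'],float).ravel()
def ray(c,uv,z):
    K,Rm,t=cam(c); d=Rm.T@np.linalg.inv(K)@np.array([uv[0],uv[1],1.]); o=-Rm.T@t
    return o+d*(z-o[2])/d[2]
def proj(c,P):
    K,Rm,t=cam(c); q=(K@(Rm@np.atleast_2d(P).T+t[:,None])).T; return q[:,:2]/q[:,2:]
E
python3 - <<'E'
from h import *
o=robot.get_obs(); print({k:np.round(v,3) for k,v in o.items()})
a=snap('top','top0');b=snap('scene','scene0')
cv2.imwrite('pics/both.png',cv2.resize(np.hstack([a,b])[:,:,::-1],(800,300)))
for c in['top','scene']:
  for n in['narrow_plate','narrow_plate_top','wide_plate','plate_rack','returns_box','round_tin','beeswax']:
    print(c,n,[(np.round(d['extent']).tolist(),round(d['conf'],2)) for d in robot.find_in(n,c)[:3]])
E
```

```text
pics
{'time': np.float64(0.0), 'joint_positions': array([ 1.113,  0.088,  1.372, -0.   ,  1.684, -0.103]), 'qvel': array([ 0.   , -0.001, -0.002,  0.001, -0.001, -0.001]), 'joint_torque': array([ 1.0000e-03, -3.4019e+01, -3.0243e+01,  7.2000e-02,  3.3000e-02,
       -0.0000e+00]), 'tool_pos': array([0.191, 0.515, 0.221]), 'ee_rot': array([-3.139, -0.   ,  2.787]), 'wrist_force': array([ 0.468,  0.018, -0.341]), 'wrist_torque': array([-0.074,  0.031, -0.012]), 'finger_force': np.float64(0.0), 'width': np.float64(0.094)}
top narrow_plate [([155.0, 242.0, 15.0, 15.0], 0.73), ([196.0, 263.0, 12.0, 13.0], 0.47), ([204.0, 226.0, 18.0, 6.0], 0.43)]
top narrow_plate_top [([201.0, 224.0, 18.0, 5.0], 0.65), ([158.0, 241.0, 14.0, 21.0], 0.61), ([197.0, 266.0, 17.0, 15.0], 0.56)]
top wide_plate [([213.0, 189.0, 27.0, 13.0], 0.42)]
top plate_rack [([208.0, 209.0, 52.0, 67.0], 0.67)]
top returns_box [([360.0, 196.0, 76.0, 57.0], 0.91)]
top round_tin [([283.0, 233.0, 30.0, 29.0], 0.76), ([360.0, 196.0, 74.0, 61.0], 0.21)]
top beeswax [([271.0, 148.0, 19.0, 17.0], 0.5)]
scene narrow_plate [([218.0, 272.0, 24.0, 26.0], 0.93), ([244.0, 291.0, 25.0, 21.0], 0.92), ([257.0, 242.0, 19.0, 24.0], 0.86)]
scene narrow_plate_top [([255.0, 240.0, 15.0, 29.0], 0.74), ([245.0, 292.0, 21.0, 20.0], 0.74), ([286.0, 268.0, 21.0, 19.0], 0.7)]
scene wide_plate [([234.0, 220.0, 23.0, 25.0], 0.53)]
scene plate_rack []
scene returns_box [([306.0, 140.0, 58.0, 69.0], 0.96), ([257.0, 240.0, 16.0, 30.0], 0.39)]
scene round_tin [([304.0, 205.0, 21.0, 24.0], 0.82), ([226.0, 180.0, 14.0, 11.0], 0.38)]
scene beeswax [([227.0, 181.0, 11.0, 14.0], 0.56)]
```

View pics/top0.png

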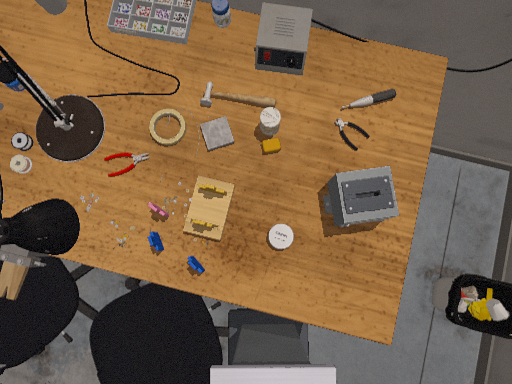

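View pics/scene0.png

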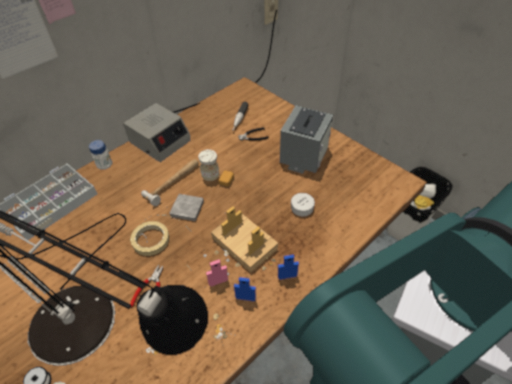

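The top view shows the rack at (209,209) with brass plates at (213,189) and (204,224). The look-alikes are blue at (155,242) and (196,265), and pink at (158,209). The box is at (362,196) and the tin at (281,236). Candidates for the narrow plate are the two brass ones in the rack, so I'll crop close to compare their widths.

```bash
python3 - <<'E'
from h import *
a=cv2.imread('pics/top0.png');b=cv2.imread('pics/scene0.png')
f=lambda i,x,y,w,h:cv2.resize(i[y:y+h,x:x+w],(400,300),interpolation=cv2.INTER_CUBIC)
cv2.imwrite('pics/c1.png',np.vstack([np.hstack([f(a,170,172,80,60),f(b,205,200,80,60)]),np.hstack([f(a,320,160,80,60),f(b,265,95,80,60)])]))
for uv,z in [((213,189),.1),((204,224),.1),((209,209),.03),((365,193),.135),((281,236),.029)]: print(uv,ray('top',uv,z).round(3))
print(ray('top',(165,200),0)-ray('top',(166,200),0))
E
```

```text
(213, 189) [0.593 0.139 0.1  ]
(204, 224) [0.508 0.161 0.1  ]
(209, 209) [0.551 0.158 0.03 ]
(365, 193) [ 0.574 -0.221  0.135]
(281, 236) [ 0.479 -0.028  0.029]
[3.82492395e-05 2.69861619e-03 0.00000000e+00]
```

View pics/c1.png

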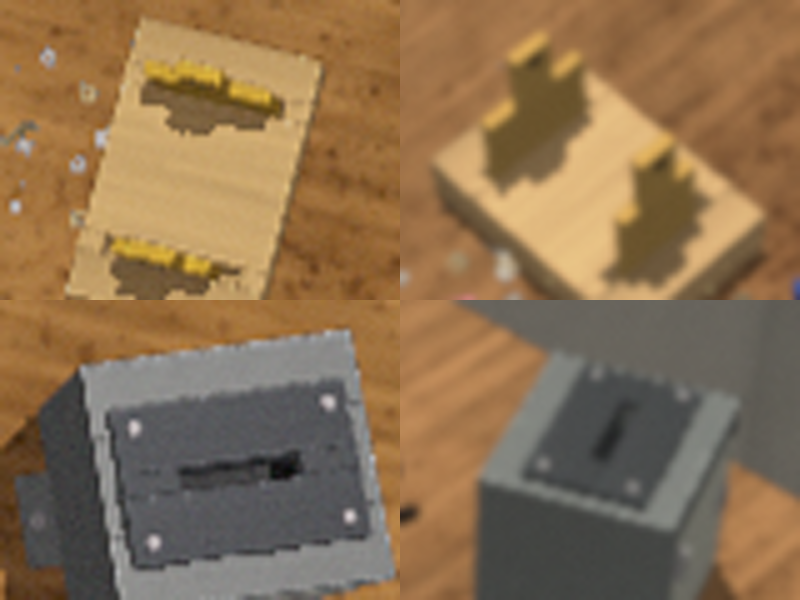

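The near brass plate, at (204,224), is the narrower one: its blade spans about 52 mm against about 70 mm for the other. So narrow_plate is near (0.508, 0.161), with the rack yawed about -15° and the box about +8°. Now heading above it.

Emit:
{"method": "servo_tool", "body": {
  "plan": [
    [-0.3, -0.16, 0, 0, 0, 0.07, 50],
    [-0.6, -0.32, 0, 0, 0, 0.15, 50],
    [-1, -0.53, 0, 0, 0, 0.23, 50],
    [-1, -0.53, 0, 0, 0, 0.31, 50],
    [-1, -0.53, 0, 0, 0, 0.38, 50],
    [-1, -0.53, 0, 0, 0, 0.46, 50],
    [-1, -0.53, 0, 0, 0, 0.54, 50],
    [-1, -0.53, 0, 0, 0, 0.62, 50],
    [-1, -0.53, 0, 0, 0, 0.7, 50],
    [-1, -0.53, 0, 0, 0, 0.78, 50],
    [-1, -0.53, 0, 0, 0, 0.86, 50],
    [-1, -0.53, 0, 0, 0, 0.94, 50]
  ]
}}

```text
time: 1.8
tool_pos: [0.2664, 0.4313, 0.2226]
ee_rot: [3.142, -0.0, 1.309]
wrist_force: [0.5, 0.0, 0.9]
width: 0.0499
finger_force: 0.0
```

```bash
cat >> h.py <<'E'
def go(p,yaw):
    o=robot.get_obs(); Rm=R.from_euler('xyz',o['ee_rot']); G=R.from_euler('xyz',[np.pi,0,yaw])
    s=Rm.inv().apply(np.array(p)-o['tool_pos'])/.1; t=(Rm.inv()*G).as_rotvec()/(np.pi/2)
    print('t',o['time'],'pos',np.round(o['tool_pos'],4),'rot',np.round(o['ee_rot'],3),'F',np.round(o['wrist_force'],1)); print('shift',s.round(3),'turn',t.round(3))
E
python3 - <<'E'
from h import *
go([.508,.161,.22],1.31)
E
```

```text
t 1.8 pos [0.2664 0.4313 0.2226] rot [ 3.142 -0.     1.309] F [0.5 0.  0.9]
shift [-1.985  3.034  0.025] turn [ 0.    -0.    -0.001]
```

Emit:
{"method": "servo_tool", "body": {
  "plan": [
    [-0.22, 0.33, 0, 0, 0, 0, 50],
    [-0.44, 0.66, 0, 0, 0, 0, 50],
    [-0.66, 1, 0, 0, 0, 0, 50]
  ]
}}

```text
time: 2.05
tool_pos: [0.3467, 0.3416, 0.2226]
ee_rot: [3.141, -0.0, 1.318]
wrist_force: [0.8, 0.3, 0.8]
width: 0.0499
finger_force: 0.0
```

Emit:
{"method": "servo_tool", "body": {
  "plan": [
    [-0.22, 0.33, 0, 0, 0, 0, 50],
    [-0.44, 0.66, 0, 0, 0, 0, 50],
    [-0.66, 1, 0, 0, 0, 0, 50]
  ]
}}

```text
time: 2.3
tool_pos: [0.4273, 0.2515, 0.2228]
ee_rot: [3.141, -0.001, 1.315]
wrist_force: [0.3, 0.8, -0.2]
width: 0.05
finger_force: 0.0
```

Emit:
{"method": "servo_tool", "body": {
  "plan": [
    [-0.22, 0.33, 0, 0, 0, 0, 50],
    [-0.44, 0.66, 0, 0, 0, 0, 50],
    [-0.66, 1, 0, 0, 0, 0, 50],
    [-0.66, 1, 0, 0, 0, 0, 50],
    [-0.66, 1, 0, 0, 0, 0, 50]
  ]
}}

```text
time: 2.72
tool_pos: [0.5075, 0.1621, 0.2219]
ee_rot: [-3.14, 0.0, 1.311]
wrist_force: [0.1, -0.0, -0.0]
width: 0.05
finger_force: 0.0
```

```bash
python3 - <<'E'
from h import *
print(np.round(robot.camera_params('wrist')['tool_from_camera'],3))
go([.508,.161,.22],1.31)
snap('wrist','w1'); print(proj('wrist',[[.508,.161,.106],[.551,.158,.03]]))
for n in['narrow_plate','narrow_plate_top','wide_plate','plate_rack']: print(n,[(np.round(d['extent']).tolist(),round(d['conf'],2)) for d in robot.find_in(n,'wrist')[:3]])
E
```

```text
[[-0.    -0.967 -0.254  0.072]
 [ 1.    -0.     0.     0.001]
 [-0.    -0.254  0.967 -0.163]
 [ 0.     0.     0.     1.   ]]
t 2.7167 pos [0.5075 0.1621 0.2219] rot [-3.14   0.     1.311] F [ 0.1 -0.  -0. ]
shift [-0.01   0.008  0.019] turn [-0.001  0.     0.001]
[[255.13326682 194.32200924]
 [293.52616786 169.40539341]]
narrow_plate [([258.0, 171.0, 11.0, 58.0], 0.71), ([183.0, 61.0, 57.0, 40.0], 0.71), ([158.0, 177.0, 50.0, 44.0], 0.68)]
narrow_plate_top [([264.0, 41.0, 25.0, 61.0], 0.95), ([257.0, 170.0, 9.0, 53.0], 0.9), ([183.0, 61.0, 53.0, 44.0], 0.89)]
wide_plate [([348.0, 171.0, 35.0, 73.0], 0.6)]
plate_rack [([297.0, 163.0, 140.0, 96.0], 0.87)]
```

View pics/w1.png

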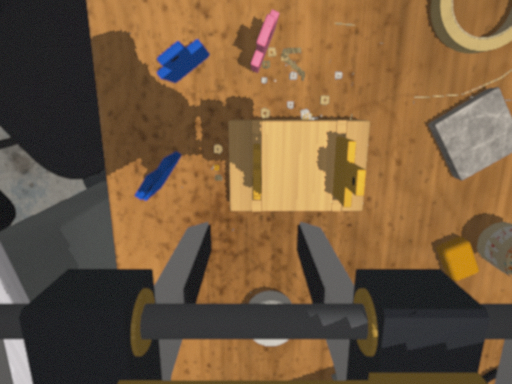

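The wrist view shows the narrow plate nearly edge-on at (257,170), the wide one at (350,173), and the rack square to the image. I'll crop close on the narrow plate.

```bash
python3 - <<'E'
from h import *
a=cv2.imread('pics/w1.png')
cv2.imwrite('pics/c2.png',cv2.resize(a[110:222,225:375],None,fx=5.3,fy=5.3,interpolation=cv2.INTER_CUBIC))
# rack corners at z=.03
for uv in [(229,121),(370,122),(364,211),(230,211)]: print(ray('wrist',uv,.03).round(4))
E
```

```text
[0.4958 0.2276 0.03  ]
[0.6401 0.1891 0.03  ]
[0.6173 0.0929 0.03  ]
[0.47   0.1311 0.03  ]
```

View pics/c2.png

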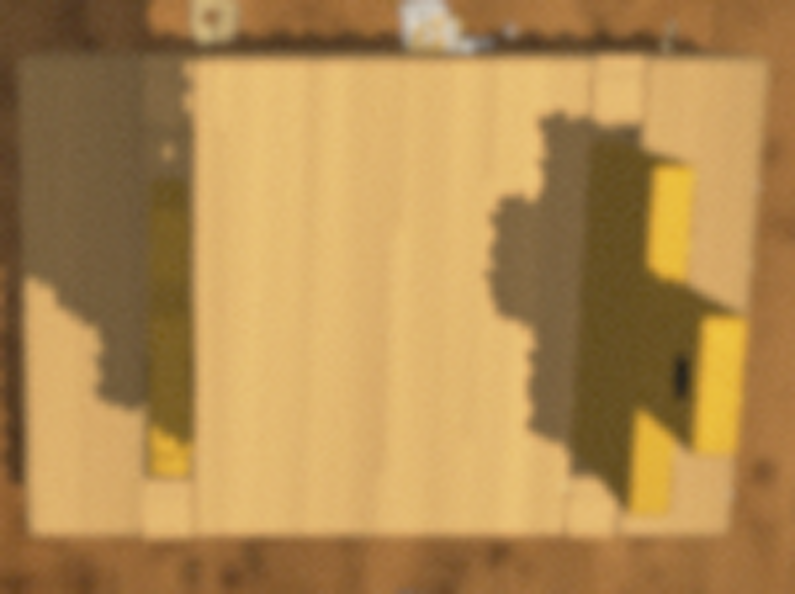

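The crop shows the plate at columns 150-192, blade from row 180 to 475 (upper edge at z=72 mm). Rack edges give a yaw of about -14.8°.

```bash
python3 - <<'E'
from h import *
a=ray('wrist',(225+170/5.3,110+475/5.3),.072);b=ray('wrist',(225+170/5.3,110+180/5.3),.072)
print(a,b,np.linalg.norm(a-b)); c=(a+b)/2
ex=np.array([.967,-.255]);ey=np.array([.255,.967]);d=c[:2]-[.5558,.1602]; print('rack coords',d@ex,d@ey)
go([c[0],c[1],.105],np.pi/2-.258)
E
```

```text
[0.50563106 0.14799107 0.072     ] [0.51927712 0.20119113 0.072     ] 0.05492232321127928
rack coords -0.04558522805649107 0.002862985587358126
t 2.9667 pos [0.5058 0.1651 0.2228] rot [ 3.141 -0.     1.317] F [ 0.6  0.1 -0. ]
shift [0.108 0.04  1.178] turn [ 0.    -0.     0.003]
```

The far-end row was the foot of the end face. Using the near end plus half the width gives a centre of (0.512, 0.172), which sits centred in the slot. Going down.

Emit:
{"method": "servo_tool", "body": {
  "plan": [
    [0.08, 0.04, 0.2, 0, 0, 0, 40],
    [0.08, 0.04, 0.4, 0, 0, 0, 40],
    [0.08, 0.04, 0.6, 0, 0, 0, 40],
    [0.08, 0.04, 0.7, 0, 0, 0, 40],
    [0.08, 0.04, 0.7, 0, 0, 0, 40],
    [0.08, 0.04, 0.7, 0, 0, 0, 40]
  ]
}}

```text
time: 3.47
tool_pos: [0.512, 0.1712, 0.1526]
ee_rot: [-3.141, 0.0, 1.316]
wrist_force: [-0.5, 0.3, -0.1]
width: 0.0398
finger_force: 0.0
```

```bash
python3 - <<'E'
from h import *
go([.512,.172,.096],np.pi/2-.258)
a=snap('wrist','w2')
cv2.imwrite('pics/c3.png',cv2.resize(a[100:300,150:362,::-1],None,fx=3,fy=3,interpolation=cv2.INTER_CUBIC))
E
```

```text
t 3.4667 pos [0.512  0.1712 0.1526] rot [-3.141  0.     1.316] F [-0.5  0.3 -0.1]
shift [ 0.008 -0.001  0.566] turn [-0.     0.     0.002]
```

View pics/c3.png

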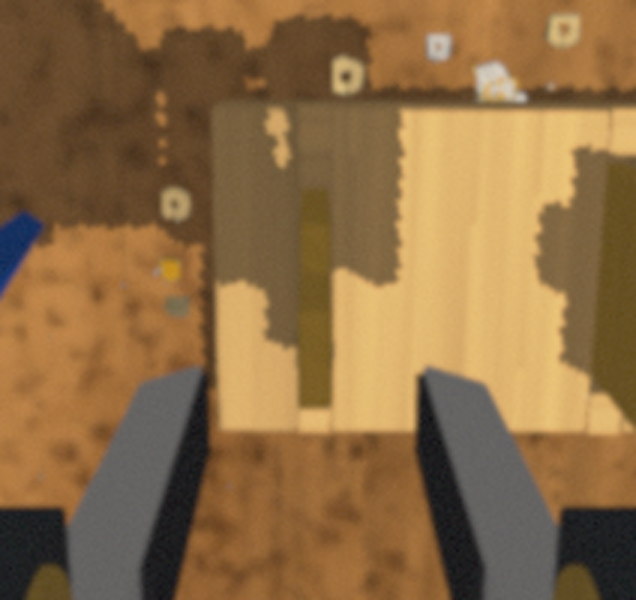

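The plate, at col 315, is centred between the fingertips at 207 and 418. Descending and gripping.

Emit:
{"method": "servo_tool", "body": {
  "plan": [
    [0.01, 0, 0.2, 0, 0, 0, 40],
    [0.01, 0, 0.4, 0, 0, 0, 40],
    [0.01, 0, 0.57, 0, 0, 0, 40],
    [0.01, 0, 0.57, 0, 0, 0, 40],
    [0.01, 0, 0.57, 0, 0, 0, 20],
    [0.01, 0, 0.57, 0, 0, 0, 0],
    [0.01, 0, 0.57, 0, 0, 0, 0],
    [0.01, 0, 0.57, 0, 0, 0, 0],
    [0.01, 0, 0.57, 0, 0, 0, 0],
    [0.01, 0, 0.57, 0, 0, 0, 0],
    [0.01, 0, 0.57, 0, 0, 0, 0],
    [0.01, 0, 0.57, 0, 0, 0, 0]
  ]
}}

```text
time: 4.52
tool_pos: [0.5131, 0.1718, 0.0966]
ee_rot: [3.14, -0.001, 1.315]
wrist_force: [-1.7, -0.4, 5.3]
width: 0.0077
finger_force: 30.0
```

```bash
python3 - <<'E'
from h import *
go([.512,.172,.186],np.pi/2-.258); print(robot.get_obs()['width'],robot.get_obs()['finger_force'])
# near end of blade in w2 image (pose approx)
print(robot.get_obs()['wrist_torque'])
E
```

```text
t 4.5167 pos [0.5131 0.1718 0.0966] rot [ 3.140e+00 -1.000e-03  1.315e+00] F [-1.7 -0.4  5.3]
shift [ 0.001 -0.01  -0.894] turn [ 0.001 -0.001  0.001]
0.007688035221803448 29.99363511800766
[0.01809718 0.3938289  0.04998192]
```

Emit:
{"method": "servo_tool", "body": {
  "plan": [
    [0, 0, -0.1, 0, 0, 0, 0],
    [0, 0, -0.2, 0, 0, 0, 0],
    [0, 0, -0.4, 0, 0, 0, 0],
    [0, 0, -0.7, 0, 0, 0, 0],
    [0, 0, -1, 0, 0, 0, 0],
    [0, 0, -1, 0, 0, 0, 0]
  ]
}}

```text
time: 5.02
tool_pos: [0.5158, 0.1722, 0.2031]
ee_rot: [3.13, -0.006, 1.315]
wrist_force: [1.3, 0.4, -0.5]
width: 0.0079
finger_force: 30.0
```

Emit:
{"method": "servo_tool", "body": {
  "plan": [
    [0, 0, -0.3, 0, 0, 0, 0],
    [0, 0, -0.6, 0, 0, 0, 0],
    [0, 0, -0.6, 0, 0, 0, 0]
  ]
}}

```text
time: 5.27
tool_pos: [0.5148, 0.172, 0.2614]
ee_rot: [3.132, -0.005, 1.315]
wrist_force: [0.2, 0.1, -0.4]
width: 0.0077
finger_force: 30.0
```

```bash
python3 - <<'E'
from h import *
o=robot.get_obs();print(o['width'],o['wrist_force'])
go([.56,-.12,.256],np.pi/2+.147)
a=snap('wrist','w3')
cv2.imwrite('pics/c4.png',cv2.resize(a[:,:,::-1],(640,480)))
E
```

```text
0.007716797918749731 [ 0.19128582  0.09616936 -0.41604052]
t 5.2667 pos [0.5148 0.172  0.2614] rot [ 3.132 -0.005  1.315] F [ 0.2  0.1 -0.4]
shift [-2.711  1.176  0.052] turn [ 0.006 -0.002 -0.256]
```

View pics/c4.png

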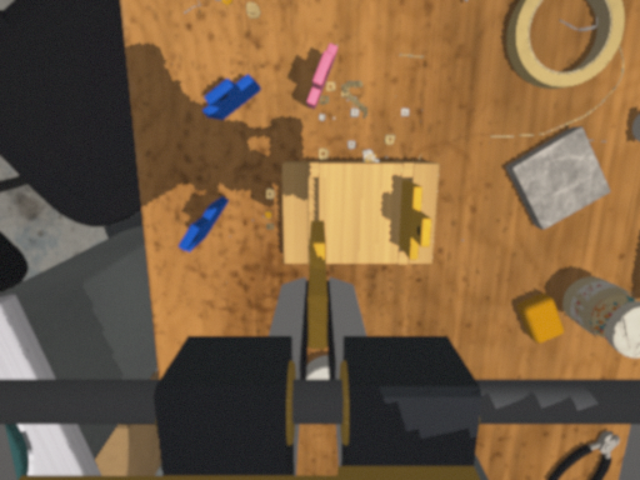

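The plate is held at (317,300) in the picture and the wide plate remains at (418,225). Moving to a viewpoint beside the box.

Emit:
{"method": "servo_tool", "body": {
  "plan": [
    [-0.25, 0.07, 0, 0, 0, -0.06, 0],
    [-0.5, 0.15, 0, 0, 0, -0.12, 0],
    [-0.75, 0.22, 0, 0, 0, -0.19, 0],
    [-1, 0.3, 0, 0, 0, -0.256, 0],
    [-1, 0.3, 0, 0, 0, -0.256, 0]
  ]
}}

```text
time: 5.73
tool_pos: [0.5156, 0.063, 0.2522]
ee_rot: [-3.136, 0.002, 1.715]
wrist_force: [-0.3, 0.2, -3.0]
width: 0.0079
finger_force: 30.0
```

```bash
python3 - <<'E'
from h import *
C=[ray('top',(320+u/5,160+v/5),.135)[:2] for u,v in [(108,112),(345,80),(370,237),(138,270)]]
C=np.array(C);print(C.round(4),C.mean(0)); print(np.linalg.norm(C-np.roll(C,1,0),axis=1))
e=(C[0]-C[1])+(C[3]-C[2]); print('yaw',np.arctan2(-e[0],e[1]))
go([.525,-.262,.26],np.pi/2+.147)
E
```

```text
[[ 0.5996 -0.1677]
 [ 0.6132 -0.2796]
 [ 0.539  -0.2867]
 [ 0.525  -0.1785]] [ 0.56921007 -0.2281268 ]
[0.07534598 0.11263789 0.07460435 0.10916414]
yaw 0.1242487087112805
t 5.7333 pos [0.5156 0.063  0.2522] rot [-3.136e+00  2.000e-03  1.715e+00] F [-0.3  0.2 -3. ]
shift [-3.23  -0.374 -0.068] turn [-0.003  0.002 -0.002]
```

Emit:
{"method": "servo_tool", "body": {
  "plan": [
    [-0.4, -0.05, -0.05, 0, 0, 0, 0],
    [-0.8, -0.1, -0.08, 0, 0, 0, 0],
    [-0.8, -0.1, -0.08, 0, 0, 0, 0]
  ]
}}

```text
time: 5.98
tool_pos: [0.5177, -0.0193, 0.2612]
ee_rot: [-3.138, 0.004, 1.709]
wrist_force: [1.1, 1.3, -1.8]
width: 0.0078
finger_force: 30.0
```

Emit:
{"method": "servo_tool", "body": {
  "plan": [
    [-0.4, -0.05, 0, 0, 0, 0, 0],
    [-0.8, -0.1, 0, 0, 0, 0, 0],
    [-0.8, -0.1, 0, 0, 0, 0, 0]
  ]
}}

```text
time: 6.23
tool_pos: [0.519, -0.0999, 0.2602]
ee_rot: [-3.136, 0.003, 1.709]
wrist_force: [0.6, -0.2, -3.5]
width: 0.0077
finger_force: 30.0
```

Emit:
{"method": "servo_tool", "body": {
  "plan": [
    [-0.4, -0.05, 0, 0, 0, 0, 0],
    [-0.8, -0.1, 0, 0, 0, 0, 0],
    [-0.8, -0.1, 0, 0, 0, 0, 0]
  ]
}}

```text
time: 6.48
tool_pos: [0.5207, -0.1804, 0.26]
ee_rot: [-3.136, 0.002, 1.709]
wrist_force: [0.2, 1.3, -4.1]
width: 0.0081
finger_force: 30.0
```

Emit:
{"method": "servo_tool", "body": {
  "plan": [
    [-0.4, -0.05, 0, 0, 0, 0, 0],
    [-0.8, -0.1, 0, 0, 0, 0, 0],
    [-0.8, -0.1, 0, 0, 0, 0, 0],
    [-0.8, -0.1, 0, 0, 0, 0, 0],
    [-0.8, -0.1, 0, 0, 0, 0, 0]
  ]
}}

```text
time: 6.9
tool_pos: [0.5232, -0.2543, 0.2614]
ee_rot: [-3.139, -0.003, 1.716]
wrist_force: [1.4, 0.6, -3.2]
width: 0.008
finger_force: 30.0
```

```bash
python3 - <<'E'
from h import *
go([.525,-.262,.26],np.pi/2+.122); print(robot.get_obs()['width'])
a=snap('wrist','w4')
cv2.imwrite('pics/c5.png',cv2.resize(a[:,:,::-1],(640,480)))
print(proj('wrist',[[.569,-.228,.135]]))
o=robot.get_obs(); np.savez('w4.npz',**{k:o[k] for k in('tool_pos','ee_rot')})
E
```

```text
t 6.9 pos [ 0.5232 -0.2543  0.2614] rot [-3.139e+00 -3.000e-03  1.716e+00] F [ 1.4  0.6 -3.2]
shift [-0.079  0.007  0.013] turn [-0.001 -0.002  0.015]
0.008003368362014674
[[308.46858612 168.7164034 ]]
```

View pics/c5.png

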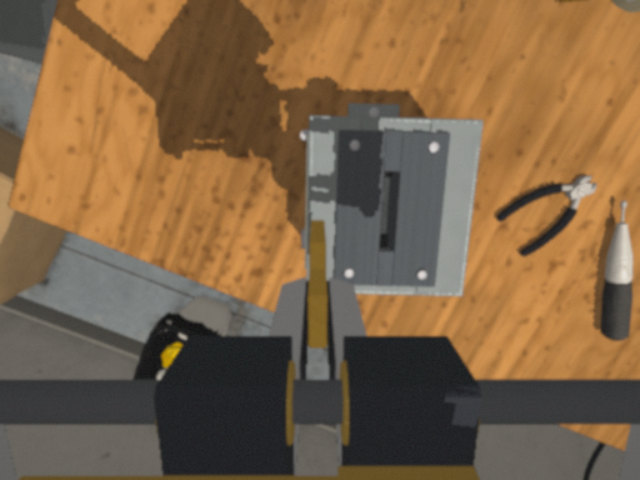

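The view shows the box with slot piece (337-448, 130-286) and the slot at about (389,211). I'll zoom in on the slot.

```bash
python3 - <<'E'
from h import *
a=cv2.imread('pics/w4.png')
c=a[95:240,240:390]
c=cv2.convertScaleAbs(c,alpha=1.6,beta=10)
cv2.imwrite('pics/c6.png',cv2.resize(c,None,fx=4,fy=4,interpolation=cv2.INTER_CUBIC))
E
```

```text
(no output)
```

View pics/c6.png

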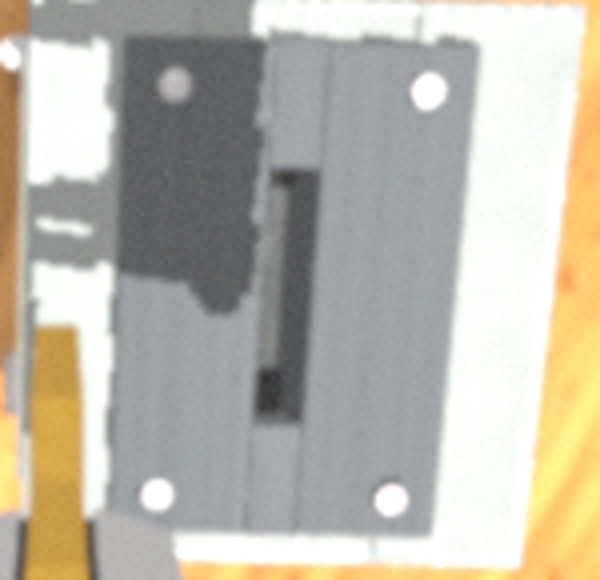

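The crop shows slot corners (275,170), (320,170), (300,424), (255,422). The piece corners are (125,38), (480,43), (435,536), (107,532), and the held plate's foot is at (57,325).

```bash
python3 - <<'E'
from h import *
px=lambda u,v:(240+u/4,95+v/4)
S=np.array([ray('wrist',px(*q),.135)[:2] for q in [(275,170),(320,170),(300,424),(255,422)]])
P=np.array([ray('wrist',px(*q),.135)[:2] for q in [(125,38),(480,43),(435,536),(107,532)]])
for n,A in(('slot',S),('piece',P)):
    ey=(A[0]-A[3])+(A[1]-A[2]); ex=(A[1]-A[0])+(A[2]-A[3])
    print(n,A.mean(0).round(4),'yaw',np.arctan2(-ey[0],ey[1]).round(3),np.arctan2(ex[1],ex[0]).round(3),np.linalg.norm(A-np.roll(A,1,0),axis=1).round(4))
o=robot.get_obs();Rm=R.from_euler('xyz',o['ee_rot'])
b=ray('wrist',px(57,325),o['tool_pos'][2]-.0846); print('foot in tool',Rm.inv().apply(b-o['tool_pos']).round(4)); print(o['tool_pos'],o['ee_rot'],o['time'])
for q in [(35,325),(78,325)]: print(Rm.inv().apply(ray('wrist',px(*q),o['tool_pos'][2]-.0846)-o['tool_pos']).round(4))
E
```

```text
slot [ 0.5722 -0.2286] yaw 0.113 0.123 [0.0572 0.0098 0.0577 0.0103]
piece [ 0.5719 -0.2285] yaw 0.128 0.134 [0.1119 0.0757 0.1118 0.077 ]
foot in tool [0.0206 0.0006 0.0846]
[ 0.52334236 -0.25389764  0.26203587] [-3.14004677e+00 -2.33417995e-03  1.71735339e+00] 6.95
[ 0.0206 -0.0037  0.0847]
[0.0206 0.0046 0.0846]
```

```bash
python3 - <<'E'
from h import *
p=robot.camera_params('wrist');K=np.array(p['camera_matrix']);T=np.array(p['tool_from_camera'])
def tool(uv,z): # point in tool frame at tool z
    d=T[:3,:3]@np.linalg.inv(K)@[uv[0],uv[1],1]; o=T[:3,3]; return (o+d*(z-o[2])/d[2]).round(4)
print('w2 near end',tool((150+315/3,100+407/3),.1526-.072))
print('w2 far foot',tool((150+315/3,100+188/3),.1526-.03))
print('w1 far foot',tool((257,144),.2219-.03))
# edge profile of held plate, w4: along col 254
im=cv2.imread('pics/w4.png');print(im[168:300:3,254].tolist())
E
```

```text
w2 near end [-0.0266  0.0012  0.0806]
w2 far foot [0.0248 0.0013 0.1226]
w1 far foot [0.0336 0.0037 0.1919]
[[149, 153, 151], [152, 156, 152], [146, 153, 148], [59, 98, 119], [38, 88, 113], [40, 90, 115], [34, 88, 112], [37, 88, 113], [38, 88, 114], [42, 100, 130], [39, 102, 129], [42, 102, 130], [41, 99, 129], [42, 98, 129], [38, 99, 129], [37, 98, 127], [38, 92, 118], [39, 93, 118], [40, 95, 118], [39, 93, 116], [41, 93, 118], [34, 89, 114], [35, 92, 119], [38, 97, 125], [35, 97, 126], [38, 99, 131], [42, 101, 130], [37, 102, 128], [42, 101, 129], [38, 97, 126], [37, 99, 128], [43, 100, 132], [35, 101, 129], [39, 102, 129], [43, 104, 132], [40, 101, 131], [44, 100, 131], [112, 117, 120], [118, 120, 116], [118, 119, 117], [110, 113, 110], [123, 125, 122], [117, 120, 115], [115, 117, 114]]
```

```bash
python3 - <<'E'
from h import *
go([.5711,-.2257,.232],np.pi/2+.122)
E
```

```text
t 6.95 pos [ 0.5233 -0.2539  0.262 ] rot [-3.140e+00 -2.000e-03  1.717e+00] F [-0.6  1.  -2.3]
shift [0.209 0.514 0.3  ] turn [-0.001 -0.001  0.016]
```

Emit:
{"method": "servo_tool", "body": {
  "plan": [
    [0.1, 0.25, 0.1, 0, 0, 0.01, 0],
    [0.21, 0.51, 0.2, 0, 0, 0.016, 0],
    [0.21, 0.51, 0.3, 0, 0, 0.016, 0],
    [0.21, 0.51, 0.3, 0, 0, 0.016, 0],
    [0.21, 0.51, 0.3, 0, 0, 0.016, 0],
    [0.21, 0.51, 0.3, 0, 0, 0.016, 0]
  ]
}}

```text
time: 7.45
tool_pos: [0.5705, -0.2267, 0.2341]
ee_rot: [3.141, 0.001, 1.692]
wrist_force: [0.2, -0.2, -2.3]
width: 0.0077
finger_force: 30.0
```

```bash
python3 - <<'E'
from h import *
go([.5711,-.2257,.232],np.pi/2+.122)
E
```

```text
t 7.45 pos [ 0.5705 -0.2267  0.2341] rot [3.141e+00 1.000e-03 1.692e+00] F [ 0.2 -0.2 -2.3]
shift [0.009 0.007 0.021] turn [ 0.  0. -0.]
```

Emit:
{"method": "servo_tool", "body": {
  "plan": [
    [0.009, 0.007, 0.05, 0, 0, 0, 0],
    [0.009, 0.007, 0.09, 0, 0, 0, 0],
    [0.009, 0.007, 0.11, 0, 0, 0, 0],
    [0.009, 0.007, 0.12, 0, 0, 0, 0],
    [0.009, 0.007, 0.13, 0, 0, 0, 0],
    [0.009, 0.007, 0.14, 0, 0, 0, 0],
    [0.009, 0.007, 0.15, 0, 0, 0, 0],
    [0.009, 0.007, 0.15, 0, 0, 0, 0]
  ]
}}

```text
time: 8.12
tool_pos: [0.5714, -0.226, 0.2183]
ee_rot: [-3.141, -0.0, 1.692]
wrist_force: [0.2, -0.2, -2.8]
width: 0.0076
finger_force: 30.0
```

Emit:
{"method": "servo_tool", "body": {
  "plan": [
    [0, 0, 0.005, 0, 0, 0, 0],
    [0, 0, 0.01, 0, 0, 0, 0],
    [0, 0, 0.015, 0, 0, 0, 0],
    [0, 0, 0.02, 0, 0, 0, 0],
    [0, 0, 0.02, 0, 0, 0, 0]
  ]
}}

```text
time: 8.53
tool_pos: [0.5714, -0.226, 0.2163]
ee_rot: [-3.141, -0.0, 1.692]
wrist_force: [-0.3, 0.5, -3.2]
width: 0.008
finger_force: 30.0
```

No contact force with the foot about 3 mm below lid level, so it's in the mouth. Continuing gently.

Emit:
{"method": "servo_tool", "body": {
  "plan": [
    [0, 0, 0.01, 0, 0, 0, 0],
    [0, 0, 0.02, 0, 0, 0, 0],
    [0, 0, 0.03, 0, 0, 0, 0],
    [0, 0, 0.04, 0, 0, 0, 0],
    [0, 0, 0.05, 0, 0, 0, 0],
    [0, 0, 0.06, 0, 0, 0, 0],
    [0, 0, 0.06, 0, 0, 0, 0]
  ]
}}

```text
time: 9.12
tool_pos: [0.5713, -0.226, 0.2101]
ee_rot: [-3.141, -0.0, 1.692]
wrist_force: [-0.0, 0.3, -2.6]
width: 0.0078
finger_force: 30.0
```

Emit:
{"method": "servo_tool", "body": {
  "plan": [
    [0, 0, 0.015, 0, 0, 0, 0],
    [0, 0, 0.03, 0, 0, 0, 0],
    [0, 0, 0.045, 0, 0, 0, 0],
    [0, 0, 0.06, 0, 0, 0, 0],
    [0, 0, 0.075, 0, 0, 0, 0],
    [0, 0, 0.09, 0, 0, 0, 0],
    [0, 0, 0.1, 0, 0, 0, 0],
    [0, 0, 0.11, 0, 0, 0, 0],
    [0, 0, 0.11, 0, 0, 0, 0]
  ]
}}

```text
time: 9.87
tool_pos: [0.5713, -0.226, 0.1991]
ee_rot: [-3.141, -0.0, 1.692]
wrist_force: [0.2, 0.4, -2.9]
width: 0.0081
finger_force: 30.0
```

Emit:
{"method": "servo_tool", "body": {
  "plan": [
    [0, 0, 0.008, 0, 0, 0, 0],
    [0, 0, 0.016, 0, 0, 0, 0],
    [0, 0, 0.024, 0, 0, 0, 0],
    [0, 0, 0.032, 0, 0, 0, 0],
    [0, 0, 0.04, 0, 0, 0, 0],
    [0, 0, 0.048, 0, 0, 0, 0]
  ]
}}

```text
time: 10.37
tool_pos: [0.5714, -0.226, 0.1946]
ee_rot: [3.142, -0.0, 1.692]
wrist_force: [0.0, 0.4, -2.5]
width: 0.0079
finger_force: 30.0
```

Emit:
{"method": "servo_tool", "body": {
  "plan": [
    [0, 0, 0.008, 0, 0, 0, 0],
    [0, 0, 0.016, 0, 0, 0, 0],
    [0, 0, 0.024, 0, 0, 0, 0],
    [0, 0, 0.032, 0, 0, 0, 0],
    [0, 0, 0.04, 0, 0, 0, 0],
    [0, 0, 0.048, 0, 0, 0, 0]
  ]
}}

```text
time: 10.87
tool_pos: [0.5716, -0.2262, 0.1917]
ee_rot: [3.14, 0.001, 1.692]
wrist_force: [-2.2, 1.1, 7.0]
width: 0.0079
finger_force: 30.0
```

Emit:
{"method": "servo_tool", "body": {
  "plan": [
    [0, 0, 0.006, 0, 0, 0, 0],
    [0, 0, 0.012, 0, 0, 0, 0],
    [0, 0, 0.018, 0, 0, 0, 0],
    [0, 0, 0.024, 0, 0, 0, 0]
  ]
}}

```text
time: 11.2
tool_pos: [0.5718, -0.2264, 0.191]
ee_rot: [3.139, 0.003, 1.692]
wrist_force: [-2.6, 1.1, 9.2]
width: 0.0078
finger_force: 30.0
```

Emit:
{"method": "servo_tool", "body": {
  "plan": [
    [0, 0, 0.008, 0, 0, 0, 0],
    [0, 0, 0.016, 0, 0, 0, 0],
    [0, 0, 0.024, 0, 0, 0, 0],
    [0, 0, 0.032, 0, 0, 0, 0]
  ]
}}

```text
time: 11.53
tool_pos: [0.5719, -0.2266, 0.1879]
ee_rot: [3.138, 0.003, 1.692]
wrist_force: [-2.5, 0.8, 7.5]
width: 0.0077
finger_force: 30.0
```

Emit:
{"method": "servo_tool", "body": {
  "plan": [
    [0, 0, 0.01, 0, 0, 0, 0],
    [0, 0, 0.02, 0, 0, 0, 0],
    [0, 0, 0.03, 0, 0, 0, 0],
    [0, 0, 0.04, 0, 0, 0, 0],
    [0, 0, 0.05, 0, 0, 0, 0],
    [0, 0, 0.06, 0, 0, 0, 0]
  ]
}}

```text
time: 12.03
tool_pos: [0.5719, -0.2263, 0.1797]
ee_rot: [3.139, 0.001, 1.692]
wrist_force: [-0.3, 0.2, 4.9]
width: 0.0077
finger_force: 30.0
```

Emit:
{"method": "servo_tool", "body": {
  "plan": [
    [0, 0, 0.012, 0, 0, 0, 0],
    [0, 0, 0.024, 0, 0, 0, 0],
    [0, 0, 0.036, 0, 0, 0, 0],
    [0, 0, 0.048, 0, 0, 0, 0],
    [0, 0, 0.06, 0, 0, 0, 0],
    [0, 0, 0.072, 0, 0, 0, 0],
    [0, 0, 0.084, 0, 0, 0, 0],
    [0, 0, 0.096, 0, 0, 0, 0]
  ]
}}

```text
time: 12.7
tool_pos: [0.5715, -0.2261, 0.1685]
ee_rot: [3.142, -0.0, 1.692]
wrist_force: [-0.0, 0.3, 2.6]
width: 0.0079
finger_force: 30.0
```

Emit:
{"method": "servo_tool", "body": {
  "plan": [
    [0, 0, 0.012, 0, 0, 0, 0],
    [0, 0, 0.024, 0, 0, 0, 0],
    [0, 0, 0.036, 0, 0, 0, 0],
    [0, 0, 0.048, 0, 0, 0, 0],
    [0, 0, 0.06, 0, 0, 0, 0],
    [0, 0, 0.072, 0, 0, 0, 0],
    [0, 0, 0.084, 0, 0, 0, 0],
    [0, 0, 0.094, 0, 0, 0, 0],
    [0, 0, 0.094, 0, 0, 0, 0]
  ]
}}

```text
time: 13.45
tool_pos: [0.5714, -0.226, 0.1588]
ee_rot: [-3.141, -0.0, 1.692]
wrist_force: [1.0, 0.7, 1.9]
width: 0.0076
finger_force: 30.0
```

```bash
python3 - <<'E'
from h import *
go([.5711,-.226,.18],np.pi/2+.122)
E
```

```text
t 13.45 pos [ 0.5714 -0.226   0.1588] rot [-3.141 -0.     1.692] F [1.  0.7 1.9]
shift [ 0.    -0.003 -0.212] turn [-0.    -0.    -0.001]
```

Releasing, since the rollers hold the plate, then rising, closing and pushing with the fingertips.

Emit:
{"method": "servo_tool", "body": {
  "plan": [
    [0, 0, 0, 0, 0, 0, 30],
    [0, 0, 0, 0, 0, 0, 30],
    [0, 0, 0, 0, 0, 0, 30],
    [0, 0, 0, 0, 0, 0, 30],
    [0, 0, -0.1, 0, 0, 0, 30],
    [0, 0, -0.25, 0, 0, 0, 30],
    [0, 0, -0.42, 0, 0, 0, 30],
    [0, 0, -0.42, 0, 0, 0, 30]
  ]
}}

```text
time: 14.12
tool_pos: [0.5731, -0.2269, 0.2062]
ee_rot: [3.135, 0.004, 1.692]
wrist_force: [0.3, -0.4, 0.3]
width: 0.0304
finger_force: 0.0
```

Emit:
{"method": "servo_tool", "body": {
  "plan": [
    [-0.03, 0, 0, 0, 0, 0, 0],
    [-0.03, 0, 0, 0, 0, 0, 0],
    [-0.03, 0, 0, 0, 0, 0, 0],
    [-0.03, 0, 0, 0, 0, 0, 0],
    [-0.03, 0, 0, 0, 0, 0, 0],
    [-0.03, 0, 0, 0, 0, 0, 0]
  ]
}}

```text
time: 14.62
tool_pos: [0.5716, -0.2289, 0.2005]
ee_rot: [-3.141, -0.001, 1.692]
wrist_force: [-0.4, -0.1, 1.2]
width: 0.0002
finger_force: 0.0
```

```bash
python3 - <<'E'
from h import *
go([.572,-.2286,.187],np.pi/2+.122); print(robot.get_obs()['width'])
a=snap('wrist','w5')
cv2.imwrite('pics/c7.png',cv2.resize(a[95:300,190:400,::-1],None,fx=2.8,fy=2.8,interpolation=cv2.INTER_CUBIC))
E
```

```text
t 14.6167 pos [ 0.5716 -0.2289  0.2005] rot [-3.141e+00 -1.000e-03  1.692e+00] F [-0.4 -0.1  1.2]
shift [0.002 0.005 0.135] turn [-0.001 -0.001 -0.001]
0.00024021319078035492
```

View pics/c7.png

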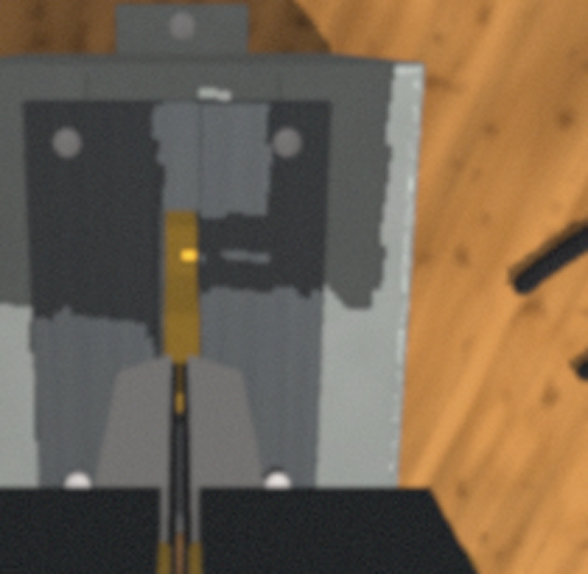

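The plate stands upright in the slot (tab at col 182, rows 212-358), directly under the closed fingertips. Pushing down.

Emit:
{"method": "servo_tool", "body": {
  "plan": [
    [0, 0, 0.05, 0, 0, 0, 0],
    [0, 0, 0.09, 0, 0, 0, 0],
    [0, 0, 0.12, 0, 0, 0, 0],
    [0, 0, 0.13, 0, 0, 0, 0],
    [0, 0, 0.14, 0, 0, 0, 0],
    [0, 0, 0.15, 0, 0, 0, 0],
    [0, 0, 0.16, 0, 0, 0, 0],
    [0, 0, 0.17, 0, 0, 0, 0],
    [0, 0, 0.18, 0, 0, 0, 0]
  ]
}}

```text
time: 15.42
tool_pos: [0.5724, -0.2293, 0.1847]
ee_rot: [3.139, 0.001, 1.692]
wrist_force: [-0.7, 0.8, 4.4]
width: 0.0005
finger_force: 2.0
```

Emit:
{"method": "servo_tool", "body": {
  "plan": [
    [0, 0, 0.01, 0, 0, 0, 0],
    [0, 0, 0.02, 0, 0, 0, 0],
    [0, 0, 0.03, 0, 0, 0, 0],
    [0, 0, 0.04, 0, 0, 0, 0],
    [0, 0, 0.05, 0, 0, 0, 0],
    [0, 0, 0.06, 0, 0, 0, 0],
    [0, 0, 0.07, 0, 0, 0, 0],
    [0, 0, 0.08, 0, 0, 0, 0]
  ]
}}

```text
time: 16.08
tool_pos: [0.5717, -0.229, 0.175]
ee_rot: [-3.141, -0.0, 1.692]
wrist_force: [1.0, 0.1, 2.1]
width: 0.0004
finger_force: 1.7
```

Emit:
{"method": "servo_tool", "body": {
  "plan": [
    [0, 0, 0.012, 0, 0, 0, 0],
    [0, 0, 0.024, 0, 0, 0, 0],
    [0, 0, 0.036, 0, 0, 0, 0],
    [0, 0, 0.048, 0, 0, 0, 0],
    [0, 0, 0.06, 0, 0, 0, 0],
    [0, 0, 0.072, 0, 0, 0, 0],
    [0, 0, 0.084, 0, 0, 0, 0],
    [0, 0, 0.096, 0, 0, 0, 0],
    [0, 0, 0.108, 0, 0, 0, 0],
    [0, 0, 0.12, 0, 0, 0, 0]
  ]
}}

```text
time: 16.92
tool_pos: [0.5718, -0.229, 0.1631]
ee_rot: [3.142, -0.0, 1.692]
wrist_force: [0.1, 0.3, 2.3]
width: 0.0005
finger_force: 1.8
```

Emit:
{"method": "servo_tool", "body": {
  "plan": [
    [0, 0, 0.01, 0, 0, 0, 0],
    [0, 0, 0.02, 0, 0, 0, 0],
    [0, 0, 0.03, 0, 0, 0, 0],
    [0, 0, 0.04, 0, 0, 0, 0],
    [0, 0, 0.05, 0, 0, 0, 0],
    [0, 0, 0.055, 0, 0, 0, 0]
  ]
}}

```text
time: 17.42
tool_pos: [0.5714, -0.2289, 0.1568]
ee_rot: [-3.14, -0.001, 1.692]
wrist_force: [-0.2, 0.0, -0.4]
width: 0.0004
finger_force: 0.0
```

Finger force fell to zero, so the plate has dropped. One small safe nudge (tips stay above the lid), then retreat.

Emit:
{"method": "servo_tool", "body": {
  "plan": [
    [0, 0, 0.01, 0, 0, 0, 0],
    [0, 0, 0.018, 0, 0, 0, 0],
    [0, 0, 0.018, 0, 0, 0, 0]
  ]
}}

```text
time: 17.67
tool_pos: [0.5713, -0.2287, 0.1548]
ee_rot: [-3.14, -0.001, 1.692]
wrist_force: [-0.2, -0.5, 0.5]
width: 0.0004
finger_force: 0.0
```

Emit:
{"method": "servo_tool", "body": {
  "plan": [
    [0, 0, -0.2, 0, 0, 0, 0],
    [0, 0, -0.5, 0, 0, 0, 0],
    [0, 0, -0.9, 0, 0, 0, 0],
    [0, -0.4, -1, 0, 0, 0, 0],
    [0, -0.8, -1, 0, 0, 0, 0],
    [0, -0.8, -1, 0, 0, 0, 0],
    [0, -0.8, -1, 0, 0, 0, 0]
  ]
}}

```text
time: 18.25
tool_pos: [0.491, -0.2387, 0.2561]
ee_rot: [3.141, -0.0, 1.69]
wrist_force: [-0.2, 0.0, -0.3]
width: 0.0004
finger_force: 0.0
```

```bash
python3 - <<'E'
from h import *
go([.572,-.2286,.25],np.pi/2+.122)
a=snap('wrist','w6'); ey=np.array([-.122,.993,0]);c=np.array([.572,-.2286,.135])
h=cv2.cvtColor(a,cv2.COLOR_RGB2HSV)
for s in(-.02,0,.02):
  for z in(0,.01,.03):
    u,v=proj('wrist',c+ey*s+[0,0,z])[0].round().astype(int); print(s,z,(u,v),a[v,u],h[v,u])
for n in('narrow_plate','returns_box','narrow_plate_top'): print(n,[(np.round(d['extent']).tolist(),round(d['conf'],2)) for d in robot.find_in(n,'wrist')[:3]])
snap('top','top1')
t0=cv2.imread('pics/top0.png');t1=cv2.imread('pics/top1.png')
d=cv2.absdiff(t0,t1).max(2)>60
for n,(x,y) in dict(tin=(281,236),wax=(271,147),wide=(213,189),narrowslot=(204,224),slot=(371,194)).items(): print(n,d[y-12:y+12,x-12:x+12].sum())
E
```

```text
t 18.25 pos [ 0.491  -0.2387  0.2561] rot [ 3.141 -0.     1.69 ] F [-0.2  0.  -0.3]
shift [0.004 0.816 0.061] turn [ 0.    -0.    -0.002]
-0.02 0 (np.int64(342), np.int64(212)) [46 50 51] [96 25 51]
-0.02 0.01 (np.int64(345), np.int64(215)) [46 48 48] [90 11 48]
-0.02 0.03 (np.int64(352), np.int64(223)) [92 95 97] [102  13  97]
0 0 (np.int64(344), np.int64(190)) [47 48 49] [105  10  49]
0 0.01 (np.int64(347), np.int64(193)) [46 48 49] [100  16  49]
0 0.03 (np.int64(354), np.int64(199)) [91 94 95] [98 11 95]
0.02 0 (np.int64(345), np.int64(168)) [44 49 46] [72 26 49]
0.02 0.01 (np.int64(349), np.int64(170)) [45 45 47] [120  11  47]
0.02 0.03 (np.int64(356), np.int64(175)) [91 94 95] [98 11 95]
narrow_plate []
returns_box [([344.0, 177.0, 153.0, 153.0], 0.68)]
narrow_plate_top []
tin 0
wax 1
wide 0
narrowslot 157
slot 1
```

No brass shows at the slot and the bystanders and wide plate are unchanged, so the plate is inside. Handing in.

```bash
python3 -c "
from h import *
print(robot.close_job())"
```

```text
the job is handed in; nothing more can be done
None
```

I posted the narrow plate through the slot and it dropped inside the box. The highest push I read was about 12 N, against the 25 N limit. The wide plate, tin and beeswax look unmoved in before-and-after pictures, and I handed the job in at about 18 s.

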